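# Clamp a chrome cap on the holding board

## Task

Get the chrome wheel cap ready for scrubbing: push it back along the plywood board until it rests against both rubber stop pins, swing the blue clamp arm round to its stop so that its rubber foot is above the cap, and spin the wing nut clockwise by stroking its wings with your fingertips until the foot is pressed firmly on the cap. Only push: take neither the cap, the arm nor the nut between the fingers, do not lift or tip the cap, and leave the other goods and tools where they are.

Things in the scene. Friction and masses are not known exactly. Their poses are not given: they have to be found in the camera images.
- clamp_board: Plywood holding board, 270 (x) x 150 (y) x 18 mm, screwed to the table. Origin at the centre of its underside; its own x axis points along its length away from the robot, y to its left, z up. Two black rubber stop pins (16 mm across, 36 mm tall) stand on it at x = +51, y = +41 and -41 mm; a vertical threaded rod (16 mm across) carrying the arm and the wing nut stands at x = +100, y = 0, and its top is 166 mm above the table.
- seat (a point): Point on the board's top face (18 mm above the table), at the board's x = +10, y = 0 mm: here the centre of the cap's underside lies when the cap touches both stop pins. Axes as the board's. The rod stands 90 mm beyond it along x.
- hub_cap: Loose chrome wheel cap with a black band at its foot, round, 100 mm across (95 mm in its lowest 19 mm), 62 mm tall, flat on top, 0.12 kg. Starts on the board, 35 to 55 mm short of the seat along x and up to 18 mm to either side. Origin at the centre of its underside.
- clamp_arm (a joint): Swing of the blue clamp arm about the rod, rad. 0: against its stop, pointing from the rod towards the robot along the board's -x, with the foot exactly above the seat; it grows as the arm turns anticlockwise seen from above, so at 1.57 the arm points to the board's -y (right). Starts at 0.9 to 1.6, its range ends at 2.0. A stiff pivot (about 1.2 N at the free end) that stays where it is left; the stop at 0 is solid.
- clamp_push (a point): The place to push the clamp arm: in the middle of its section, 98 mm from the rod's axis. Its x axis points along the arm towards the rod, z up. The arm is a flat bar 24 mm wide, 12 mm thick, with a round end 118 mm from the axis; fingertips should reach below its lower edge. With the nut at 0 this point is 111 mm above the table, and it sinks with the nut. A bolt head 5 mm tall sits on the arm 90 mm out.
- rubber_foot: Black rubber foot, 23 mm across, under the arm, 90 mm from the rod's axis. Origin at the centre of its underside: 10 mm above the top of a cap on the board when the nut is at 0. It is sprung: it gives about 4 N per mm of compression.
- wing_nut (a joint): Turn of the wing nut, rad, growing clockwise seen from above (tightening); starts at 0 to 2.5. 10 mm of descent per turn, nut and arm together (a spring under the arm keeps it against the nut). At about 6.3 the foot touches a cap beneath it; at 7.5 it presses with about 8 N; the thread ends at 9.2, with about 18 N. Turns with about 0.05 N m at first, 0.08 N m when tight, and stays where it is left.
- nut_center (a point): Point on the nut's axis, half-way up its wings; 142 mm above the table with the nut at 0, lower by 1.59 mm per rad. Its x axis points along one wing, z up. Two wings, opposite one another, each reaching from the 30 mm hub to 50 mm from the axis, 8 mm thick (11 mm at the outer end), from 13 mm below to 17 mm above this point. The bare rod stands up 24 mm above this point with the nut at 0, 38 mm with the nut fully down.
- wing_tip (a point): Point in the outer end of one wing, 46 mm from the nut's axis, half-way up the wing; the other wing is opposite.
- oil_can: Bystander: red oil can with a spout, 70 mm wide, 150 mm tall; leave it alone.
- bolt_tin: Bystander: open grey tin, 60 mm wide, 45 mm tall; leave it alone.
- bed_knob: Bystander: brown turned wooden knob, 58 mm; leave it alone.
- pliers_red: Bystander: pliers with red handles, 170 mm long; leave it alone.
- screwdriver_amber: Bystander: screwdriver with an amber handle, 200 mm long; leave it alone.
- tape_measure: Bystander: yellow tape measure, 66x76x34 mm; leave it alone.
- zigzag_cap: Bystander: spiked white-chrome wheel cap, 170 mm wide, 65 mm tall; leave it alone.

How it is judged:
At the end, for the whole second after the job is handed in: The cap stands upright within 6 mm of the seat against the stop pins, the clamp arm is within 0.08 rad of its stop over the cap, and the rubber foot presses on the cap with more than 4 N; nut and cap are at rest (horizontal distance between hub_cap and seat below 0.006 m and angle between hub_cap's own z axis and vertical below 0.05 rad and value of joint clamp_arm below 0.08 rad and contact force between rubber_foot and hub_cap above 4 N and velocity of joint wing_nut between -0.1 and 0.1 rad/s and linear speed of hub_cap below 0.01 m/s); the robot touches nothing.
It fails at once if the cap is lifted more than 10 mm off the board or tipped (z of hub_cap in the frame of seat above 0.01 m or angle between hub_cap's own z axis and vertical above 0.35 rad).
It fails at once if the cap is taken between the fingers (horizontal distance between the grasp point and hub_cap below 0.03 m and z of the grasp point in the frame of hub_cap below 0.062 m).
It fails at once if the wing nut or one of its wings is taken between the fingers (y of the grasp point in the frame of nut_center between -0.004 and 0.004 m and x of the grasp point in the frame of nut_center between -0.055 and 0.055 m and z of the grasp point in the frame of nut_center between -0.03 and 0.025 m and contact force between the fingers and anything else above 0.5 N).
It fails at once if the clamp arm is taken between the fingers (y of the grasp point in the frame of clamp_push between -0.006 and 0.006 m and x of the grasp point in the frame of clamp_push between -0.025 and 0.07 m and z of the grasp point in the frame of clamp_push between -0.02 and 0.016 m and contact force between the fingers and anything else above 0.5 N).
It fails at once if a bystander is shifted by more than 25 mm (distance of any of oil_can, bolt_tin, bed_knob, pliers_red, screwdriver_amber, tape_measure, zigzag_cap from where it was at the start of the episode above 0.025 m).
It also fails if it takes over 61 s, if anything falls off the work surface, if the arm or the gripper's body presses on something with over 40 N, if the wrist force passes 120 N, or if a joint passes its speed limit or range.

## Robot

A 6-joint arm with a two-finger parallel gripper is mounted at the origin on a cart in front of the work surface, level with it; the furniture and walls round the work are solid. World frame = base frame: x ahead of the robot, y to its left, z up, the work surface at z = 0. Lengths are in m, angles in rad, forces in N, time in s.
With the tool pointing down it reaches from about 0.3 to 0.875 m from the base axis. Payload 6.4 kg.
Tool frame: the origin (TCP) lies at the very end of the fingers, on their centre line; the grasp point (between the pads) lies 19 mm behind it; z points along the fingers, y is the line along which they close (so a half turn about z gives the same grasp; the last joint's range is limited). The gripper opens to 85 mm and grips with 20 to 120 N. Pads are 22 mm wide; open, the fingers measure 114 mm over their backs; the gripper's body (76 mm by 85 mm) begins 54 mm behind the grasp point. The pads swing forward as they close: fully open they stand 13 mm farther back than shut.
Start: joints at [1.033, 0.181, 1.607, -0, 1.354, -0.206], TCP at [0.187, 0.544, 0.192] pointing down, gripper open.
Joint ranges: [-2.99, 2.99], [-0.89, 2.07], [0.3, 2.58], [-1.14, 4.28], [0, 2.63], [-3.12, 3.12]. Speed limits (rad/s): [2.57, 2.57, 3.01, 3.14, 3.14, 3.14].

## Interface

Orientations are given as a unit quaternion [w, x, y, z].
In Python, from bench import telemetry, camera, ctrl, spotter gives the robot as it stands.
- The arm moves only by the tool send_rows, never from a script. Its argument "series" is a list of rows, each a list of 3 entries, a list of its own where there are three numbers: the turn, a rotation vector about the world's x, y, z in degrees, then the shift along the world's x, y, z in mm, then the closure, from -1 (fully open) to 1 (shut), so that 0 is half open. In form: [[[rx, ry, rz], [dx, dy, dz], gripper], ...]. A call has 1 to 10 rows; each row is the pose to reach, as a shift and turn from the pose commanded when the call began; what a row does not reach only later rows make up. A row lasts 1/8 s, in which the tool goes at most 62.5 mm and 10.7 degrees, less where a joint would pass 70% of its speed; a pose out of reach is approached as far as the arm can. A call with a gripper value outside its range is refused whole. The fingers move at their own pace and stop on an object; the grip force is fixed at half the most. Time passes only in rows, so rows that repeat a pose let the fingers close. It gives the time, the measured TCP pose, the force, the opening and the grip force at its end, in the units of the state.
- telemetry.get_obs(): the state, without advancing time (a new reading comes with each control period).
- camera(name): name is "side" or "top"; returns a dict with "pixels" (400x640x3 uint8, red, green, blue), "camera_matrix" (3x3 intrinsics, pixels), "xyz" and "orientation" of the camera in the world. Camera axes: x right, y up, looking along -z (the intrinsics and any distortion apply to the point x, -y, -z); pixel columns grow to the right and rows downward; lengths in m; the calibration is good to about 2 mm. A picture is of the moment at which its call begins. There is no depth.
- ctrl.hand_in(): hands the job in; it is judged then, once.
Trained networks look in the newest picture that a camera, given by its name, has taken for a name from the list of things; names that differ only in an ending like _2 or _b are one class to them, and where a whole thing is asked for, a point or a joint stands for the part that bears it (a point fixed in the world has none). Each returns a list of dicts, best first, with "conf" (0 to 1); they miss things now and then, are a little off and sometimes report something else, mostly with a low value. They report only what shows in the picture. A call takes as long as a camera call.
- spotter.boxes_of(thing, camera): "xyz" ([x, y, z] in m, in world coordinates, good to about 4 mm: the middle of the surface that is visible of it).
- spotter.landmark_of(thing, camera): "xyz" ([x, y, z] in m, in world coordinates, good to about 4 mm: a listed point, or the origin of a listed thing).
The state is a dict: "time_s": time; "q": joint angles; "dq": joint speeds; "joint_efforts": joint torques, N m; "eef_pos": TCP position; "eef_rot": TCP orientation; "wrist_force": force on the tool from outside, world axes, zero at the start; "torque": the same for the moment, N m; "opening": opening from 0.0 (shut) to 1.0 (fully open); "grasp_force": force on a finger pad.
Only numpy, scipy, OpenCV 4.12 (cv2) and the standard library are available. Lean on these libraries where they do the work, as an engineer would, in place of code of your own. Each camera call takes 0.05 s, during which the arm holds its last target. There are 200 camera calls.

## Working session

There is one attempt and no reset: what is moved stays moved. The work goes in short steps, Python scripts to look and compute and a tool call to move; the robot and the scene stay as the last step left them, time stands still between calls to the robot, and variables do not carry over. Pictures are saved under pics/ and viewed, at most 10 in all, crops included, and the job is handed in when it is done.

Besides the shell and the picture viewer there is one more tool, called after "Call:" as name([rows], argument=value, ...), one row to a line, values as JSON. send_rows: Moves the arm, as the interface text tells. Its arguments: {"type":"object","properties":{"series":{"type":"array","items":{"type":"array"}}},"required":["series"]}

```bash
mkdir -p pics
cat > h.py <<'E'
from bench import telemetry, camera, ctrl, spotter
import numpy as np, cv2
def snap(n,f):
    c=camera(n); cv2.imwrite(f'pics/{f}.png',c['pixels'][:,:,::-1]); return c
def lm(t,n,k=2):
    return [(np.round(np.array(d['xyz'])*1000,0).tolist(),round(d['conf'],2)) for d in spotter.landmark_of(t,n)[:k]]
E
python3 - <<'E'
from h import *
for n in('top','side'):
    c=snap(n,n+'0'); print(n,c['xyz'],c['orientation'],c['camera_matrix'])
    for t in('clamp_board','seat','hub_cap','clamp_push','rubber_foot','nut_center','wing_tip','oil_can','bolt_tin','bed_knob','zigzag_cap','tape_measure','pliers_red','screwdriver_amber'):
        print(t,lm(t,n))
o=telemetry.get_obs();print(o['time_s'],o['eef_pos'],o['eef_rot'])
E
```

```text
top [ 0.45931497 -0.06763222  1.66063421] [-0.70234714 -0.03199958  0.02385139  0.71071488] [[498.58834085   0.         314.18761021]
 [  0.         498.58834085 197.53522791]
 [  0.           0.           1.        ]]
clamp_board [([534.0, 104.0, -1.0], 0.67)]
seat [([551.0, 109.0, 22.0], 0.81)]
hub_cap [([498.0, 116.0, 17.0], 0.58)]
clamp_push [([598.0, 16.0, 104.0], 0.78)]
rubber_foot []
nut_center [([641.0, 105.0, 138.0], 0.54), ([467.0, -129.0, 1.0], 0.33)]
wing_tip [([615.0, 68.0, 138.0], 0.55)]
oil_can [([467.0, -131.0, 2.0], 0.63)]
bolt_tin [([478.0, -240.0, -2.0], 0.74), ([644.0, 106.0, 136.0], 0.25)]
bed_knob [([388.0, -115.0, 0.0], 0.51)]
zigzag_cap [([530.0, 377.0, -1.0], 0.69)]
tape_measure [([784.0, 74.0, -1.0], 0.85), ([534.0, 104.0, -1.0], 0.55)]
pliers_red [([413.0, -279.0, -3.0], 0.66)]
screwdriver_amber [([456.0, -498.0, 9.0], 0.63)]
side [ 0.24767598 -1.33782059  1.0757162 ] [ 0.88432361  0.44518556 -0.05826172 -0.12801225] [[520.25961713   0.         319.52098803]
 [  0.         520.25961713 208.00593536]
 [  0.           0.           1.        ]]
clamp_board [([538.0, 108.0, -3.0], 0.59)]
seat [([545.0, 111.0, 20.0], 0.63)]
hub_cap [([502.0, 118.0, 16.0], 0.58)]
clamp_push [([602.0, 11.0, 105.0], 0.57)]
rubber_foot []
nut_center [([636.0, 102.0, 137.0], 0.44)]
wing_tip [([614.0, 66.0, 137.0], 0.58)]
oil_can [([462.0, -134.0, 4.0], 0.86)]
bolt_tin [([475.0, -246.0, 1.0], 0.79)]
bed_knob [([392.0, -118.0, 3.0], 0.71)]
zigzag_cap [([530.0, 374.0, -1.0], 0.78)]
tape_measure [([778.0, 76.0, -5.0], 0.81)]
pliers_red [([412.0, -282.0, 3.0], 0.9)]
screwdriver_amber [([455.0, -499.0, 2.0], 0.79)]
1.5 [0.18730196 0.54366009 0.19199492] [ 5.84733245e-06  1.65134115e-01  9.86271121e-01 -2.52136726e-06]
```

Run:
```python
import cv2
a=cv2.imread('pics/top0.png');b=cv2.imread('pics/side0.png')
print(a.shape)
cv2.imwrite('pics/both.png',cv2.resize(a[60:340,120:520],(800,560),interpolation=cv2.INTER_CUBIC))
```

```text
(400, 640, 3)
```

View pics/both.png

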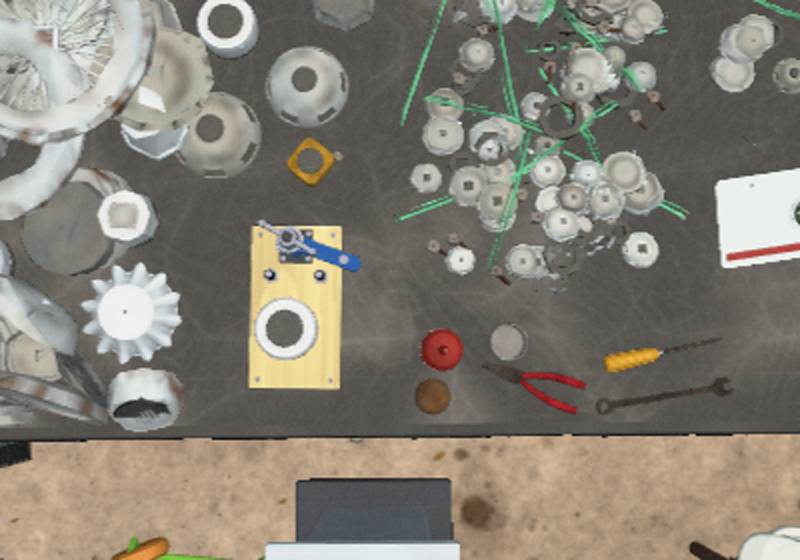

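View pics/side0.png

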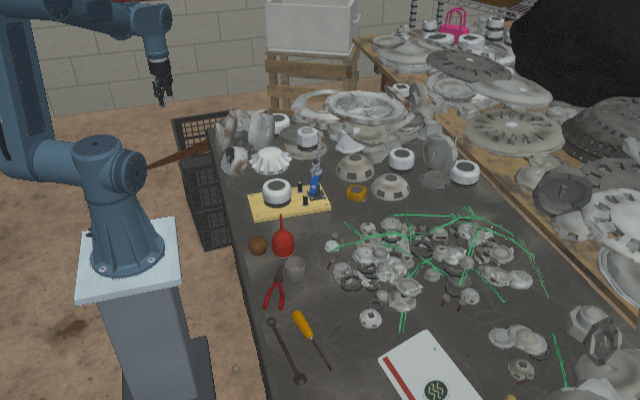

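The top picture shows the board running along the robot's x, with cap at crop (287,327), the rod/nut at (288,238) and the blue arm pointing right to (352,262). One wing points up-left to (262,222). The network points agree with this. Next I refine the board axis and cap centre from the image.

```bash
cat >> h.py <<'E'
from scipy.spatial.transform import Rotation as R
def ray(c,uv,z):
    K=np.array(c['camera_matrix']);p=np.linalg.inv(K)@np.array([uv[0],uv[1],1.]);w,x,y,q=c['orientation']
    d=R.from_quat([x,y,q,w]).apply([p[0],-p[1],-p[2]]);o=np.array(c['xyz']);return o+d*(z-o[2])/d[2]
E
python3 - <<'E'
from h import *
c=camera('top');im=c['pixels'];hsv=cv2.cvtColor(im,cv2.COLOR_RGB2HSV)
m=cv2.inRange(hsv,(18,50,120),(32,255,255));m[:, :200]=0
n,l,s,ce=cv2.connectedComponentsWithStats(m);i=1+np.argmax(s[1:,4]);print(s[i])
pts=np.argwhere(l==i)[:,::-1].astype(np.float32)
w=np.array([ray(c,p,.018)[:2] for p in pts],np.float32)*1000
r=cv2.minAreaRect(w);print(r,cv2.boxPoints(r).round())
x,y,W,H=s[i][:4]
hole=((l!=i)&(hsv[:,:,1]<60)&(hsv[:,:,2]>150)).astype(np.uint8)
hole[:y+25]=0;hole[y+H:]=0;hole[:,:x]=0;hole[:,x+W:]=0
n,l2,s2,ce2=cv2.connectedComponentsWithStats(hole);j=1+np.argmax(s2[1:,4]);print(s2[j])
p=np.argwhere(l2==j)[:,::-1].astype(np.float32);(u,rad)=cv2.minEnclosingCircle(p);print('cap',ray(c,u,.07)*1000,rad)
b=cv2.inRange(hsv,(105,120,60),(125,255,255));b[:,:230]=0;b[:150]=0;b[240:]=0;b[:,330:]=0
p=np.argwhere(b)[:,::-1].astype(np.float32);w=np.array([ray(c,q,.112)[:2] for q in p],np.float32)*1000;print(len(p),cv2.boxPoints(cv2.minAreaRect(w)).round())
E
```

```text
[ 244  173   47   82 2294]
((539.4691772460938, 106.6690902709961), (151.95884704589844, 267.646728515625), 89.37177276611328) [[405.  32.]
 [672.  29.]
 [674. 181.]
 [406. 184.]]
[247 209  32  31 510]
cap [503.01547175 116.00213212  70.        ] 15.774767875671387
186 [[588.  -3.]
 [619. -11.]
 [646.  92.]
 [615. 100.]]
```

Call:
send_rows([
  [[0,0,4],[30,-50,0],0],
  [[0,0,8],[60,-105,0],0],
  [[0,0,12],[90,-160,0],0],
  [[0,0,16],[120,-215,0],0],
  [[0,0,19],[150,-270,0],0],
  [[0,0,19],[180,-325,0],0],
  [[0,0,19],[210,-380,0],0],
  [[0,0,19],[233,-428,0],0],
  [[0,0,19],[233,-428,0],0],
  [[0,0,19],[233,-428,0],0],
])

```text
time_s: 2.8
eef_pos: [0.4201, 0.1158, 0.1919]
eef_rot: [-0.0, 0.001, 1.0, 0.0]
wrist_force: [0.4, 0.6, 0.3]
opening: 0.501
grasp_force: 0.0
```

Call:
send_rows([
  [[0,0,0],[0,0,-50],0],
  [[0,0,0],[0,0,-100],0],
  [[0,0,0],[0,0,-140],0],
  [[0,0,0],[0,0,-162],0],
  [[0,0,0],[8,0,-162],0],
  [[0,0,0],[16,0,-162],0],
  [[0,0,0],[24,0,-162],0],
  [[0,0,0],[30,-1,-162],0],
  [[0,0,0],[35,-2,-162],0],
  [[0,0,0],[40,-3,-162],0],
])

```text
time_s: 4.05
eef_pos: [0.4603, 0.1126, 0.0301]
eef_rot: [-0.0, 0.0, 1.0, 0.0]
wrist_force: [-2.5, 1.3, 3.3]
opening: 0.499
grasp_force: 1.8
```

Call:
send_rows([
  [[0,0,0],[4,-1,0],0],
  [[0,0,0],[8,-2,0],0],
  [[0,0,0],[12,-3,0],0],
  [[0,0,0],[16,-4,0],0],
  [[0,0,0],[20,-5,0],0],
  [[0,0,0],[23,-6,0],0],
  [[0,0,0],[26,-6,0],0],
  [[0,0,0],[28,-6,0],0],
  [[0,0,0],[30,-6,0],0],
  [[0,0,0],[30,-6,0],0],
])

```text
time_s: 5.3
eef_pos: [0.4906, 0.1066, 0.03]
eef_rot: [0.0, 0.0, 1.0, -0.0]
wrist_force: [-1.1, -0.6, 1.3]
opening: 0.5
grasp_force: 0.7
```

Run:
```python
from h import *
for n in('top','side'):
    snap(n,n+'1'); print(n,lm('hub_cap',n),lm('seat',n))
a=cv2.imread('pics/top1.png')[155:265,210:330];b=cv2.imread('pics/side1.png')[140:250,220:340]
cv2.imwrite('pics/c1.png',cv2.resize(np.hstack([a,b]),(800,367),interpolation=cv2.INTER_CUBIC))
```

```text
top [([546.0, 105.0, 14.0], 0.71)] [([550.0, 107.0, 21.0], 0.89)]
side [([542.0, 104.0, 21.0], 0.8)] [([550.0, 109.0, 17.0], 0.81)]
```

View pics/c1.png

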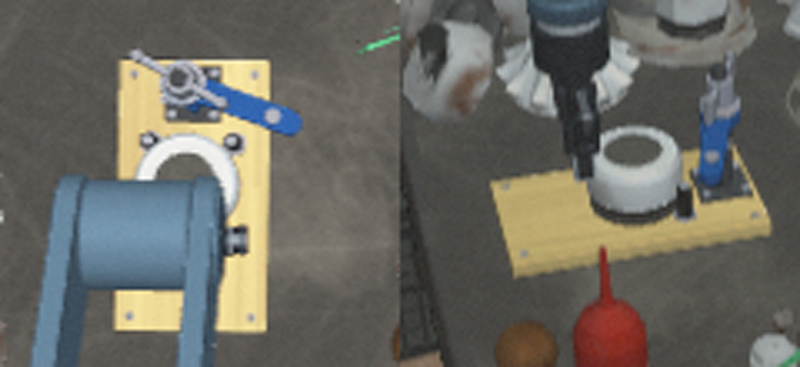

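The cap (left panel, about (188,185)) is in the cradle and a few mm short of the pins at (149,141) and (232,141). I'll push on until the force rises.

Call:
send_rows([
  [[0,0,0],[1,0,0],0],
  [[0,0,0],[2,0,0],0],
  [[0,0,0],[3,0,0],0],
  [[0,0,0],[4,0,0],0],
  [[0,0,0],[4,0,0],0],
])

```text
time_s: 6.22
eef_pos: [0.4925, 0.1067, 0.0296]
eef_rot: [-0.002, -0.0, 1.0, -0.0]
wrist_force: [-6.7, -1.2, 5.3]
opening: 0.503
grasp_force: 4.1
```

Call:
send_rows([
  [[0,0,0],[1,0,0],0],
  [[0,0,0],[2,0,0],0],
  [[0,0,0],[2,0,0],0],
  [[0,0,0],[2,0,0],0],
])

```text
time_s: 6.72
eef_pos: [0.4926, 0.1068, 0.0294]
eef_rot: [-0.004, -0.0, 1.0, -0.0]
wrist_force: [-13.1, -0.4, 10.6]
opening: 0.498
grasp_force: 7.4
```

Seated firmly: the force rises with no motion. Now I back off, rise, and shut the fingers.

Call:
send_rows([
  [[0,0,0],[-15,0,0],0],
  [[0,0,0],[-50,0,0],0],
  [[0,0,0],[-70,0,30],1],
  [[0,0,0],[-70,0,90],1],
  [[0,0,0],[-70,-20,150],1],
  [[0,0,0],[-40,-60,175],1],
  [[0,0,0],[10,-90,175],1],
  [[0,0,0],[60,-110,175],1],
  [[0,0,0],[115,-113,175],1],
  [[0,0,0],[158,-113,175],1],
])

```text
time_s: 7.98
eef_pos: [0.6564, -0.0071, 0.2047]
eef_rot: [0.001, 0.001, 1.0, -0.0]
wrist_force: [0.4, -0.5, 0.9]
opening: -0.001
grasp_force: 0.0
```

Run:
```python
from h import *
o=telemetry.get_obs();print(o['eef_pos'],o['opening'])
for n in('top','side'):
    snap(n,n+'2'); print(n,[(t,lm(t,n)) for t in('hub_cap','seat','clamp_push','nut_center')])
```

```text
[ 0.65638085 -0.00714956  0.20469557] -0.0011899369003840015
top [('hub_cap', [([546.0, 105.0, 19.0], 0.48), ([528.0, 377.0, -2.0], 0.26)]), ('seat', [([550.0, 104.0, 21.0], 0.87)]), ('clamp_push', [([599.0, 14.0, 107.0], 0.54)]), ('nut_center', [([641.0, 104.0, 135.0], 0.39)])]
side [('hub_cap', [([547.0, 107.0, 22.0], 0.62), ([540.0, 105.0, -2.0], 0.21)]), ('seat', [([546.0, 109.0, 19.0], 0.95)]), ('clamp_push', [([605.0, 12.0, 106.0], 0.52), ([412.0, -282.0, 1.0], 0.3)]), ('nut_center', [([638.0, 102.0, 137.0], 0.7), ([538.0, 107.0, -6.0], 0.39)])]
```

Call:
send_rows([
  [[0,0,0],[0,0,-55],1],
  [[0,0,0],[0,0,-100],1],
  [[0,0,0],[0,3,-113],1],
  [[0,0,0],[-14,8,-113],1],
  [[0,0,0],[-28,13,-113],1],
  [[0,0,0],[-38,15,-113],1],
  [[0,0,0],[-48,17,-113],1],
  [[0,0,0],[-57,21,-113],1],
  [[0,0,0],[-66,25,-113],1],
  [[0,0,0],[-75,31,-113],1],
])

```text
time_s: 9.72
eef_pos: [0.5788, 0.0249, 0.092]
eef_rot: [0.0, 0.0, 1.0, 0.0]
wrist_force: [-0.3, -0.5, -0.0]
opening: 0.002
grasp_force: 0.0
```

Call:
send_rows([
  [[0,0,0],[-8,6,0],1],
  [[0,0,0],[-15,13,0],1],
  [[0,0,0],[-22,20,0],1],
  [[0,0,0],[-28,29,0],1],
  [[0,0,0],[-33,38,0],1],
  [[0,0,0],[-36,44,0],1],
  [[0,0,0],[-38,48,0],1],
  [[0,0,0],[-38,48,0],1],
])

```text
time_s: 10.72
eef_pos: [0.5413, 0.0729, 0.092]
eef_rot: [0.0, -0.0, 1.0, -0.0]
wrist_force: [-0.3, 0.8, -0.2]
opening: 0.001
grasp_force: 0.0
```

Call:
send_rows([
  [[0,0,0],[0,3,0],1],
  [[0,0,0],[0,6,0],1],
  [[0,0,0],[0,8,0],1],
  [[0,0,0],[0,10,0],1],
  [[0,0,0],[0,10,0],1],
])

```text
time_s: 11.35
eef_pos: [0.5413, 0.0828, 0.092]
eef_rot: [0.0, -0.0, 1.0, -0.0]
wrist_force: [-0.5, 0.1, -0.5]
opening: 0.0
grasp_force: 0.0
```

Run:
```python
from h import *
for n in('top','side'):
    snap(n,n+'3'); print(n,[(t,lm(t,n)) for t in('clamp_push','wing_tip','rubber_foot')])
a=cv2.imread('pics/top3.png')[155:265,210:330];b=cv2.imread('pics/side3.png')[140:250,220:340]
cv2.imwrite('pics/c3.png',cv2.resize(np.hstack([a,b]),(800,367),interpolation=cv2.INTER_CUBIC))
```

```text
top [('clamp_push', [([600.0, 16.0, 107.0], 0.76), ([478.0, -240.0, -1.0], 0.45)]), ('wing_tip', [([618.0, 68.0, 139.0], 0.75), ([545.0, 105.0, 15.0], 0.51)]), ('rubber_foot', [])]
side [('clamp_push', [([602.0, 13.0, 106.0], 0.64)]), ('wing_tip', [([409.0, -285.0, 1.0], 0.48), ([614.0, 65.0, 137.0], 0.44)]), ('rubber_foot', [([638.0, 100.0, 137.0], 0.51)])]
```

View pics/c3.png

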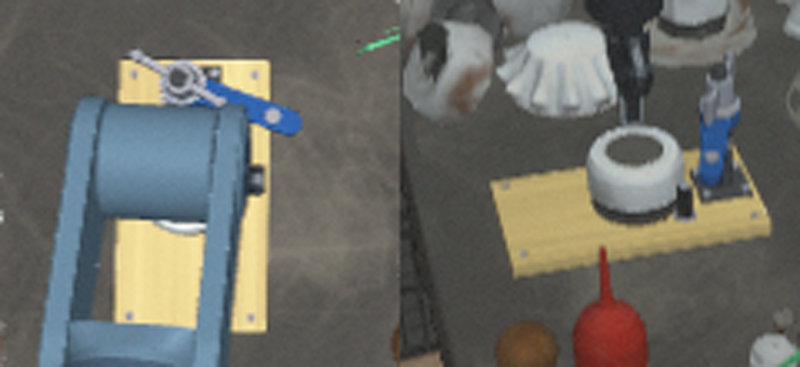

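The picture shows the arm still pointing right, with its end at (300,120) in the left panel. The finger must have passed over it before it was fully down. I'll go back and check the depth before pushing.

Call:
send_rows([
  [[0,0,0],[0,0,50],1],
  [[0,0,0],[0,0,100],1],
  [[0,0,0],[20,-40,113],1],
  [[0,0,0],[60,-80,113],1],
  [[0,0,0],[115,-92,113],1],
  [[0,0,0],[115,-92,113],1],
  [[0,0,0],[115,-92,60],1],
  [[0,0,0],[115,-92,0],1],
  [[0,0,0],[115,-92,0],1],
  [[0,0,0],[115,-92,0],1],
])

```text
time_s: 13.0
eef_pos: [0.6574, -0.0093, 0.0946]
eef_rot: [0.001, -0.0, 1.0, -0.0]
wrist_force: [-0.2, -0.3, 0.6]
opening: 0.001
grasp_force: 0.0
```

Call:
send_rows([
  [[0,0,0],[-7,3,0],1],
  [[0,0,0],[-14,6,0],1],
  [[0,0,0],[-21,9,0],1],
  [[0,0,0],[-28,13,0],1],
  [[0,0,0],[-34,14,0],1],
])

```text
time_s: 13.62
eef_pos: [0.6217, 0.0051, 0.092]
eef_rot: [-0.0, -0.0, 1.0, 0.0]
wrist_force: [-1.1, 0.3, -0.5]
opening: -0.0
grasp_force: 0.0
```

Call:
send_rows([
  [[0,0,0],[-6,1,0],1],
  [[0,0,0],[-14,5,0],1],
  [[0,0,0],[-22,9,0],1],
  [[0,0,0],[-32,13,0],1],
])

```text
time_s: 14.12
eef_pos: [0.5897, 0.018, 0.092]
eef_rot: [0.0, 0.0, 1.0, 0.0]
wrist_force: [0.0, -0.5, 0.7]
opening: -0.0
grasp_force: 0.0
```

Run:
```python
from h import *
for n in('top','side'):
    snap(n,n+'4'); print(n,[(t,lm(t,n)) for t in('clamp_push','wing_tip')])
a=cv2.imread('pics/top4.png')[155:265,210:330];b=cv2.imread('pics/side4.png')[140:250,220:340]
cv2.imwrite('pics/c4.png',cv2.resize(np.hstack([a,b]),(800,367),interpolation=cv2.INTER_CUBIC))
```

```text
top [('clamp_push', [([387.0, -117.0, 1.0], 0.21)]), ('wing_tip', [])]
side [('clamp_push', [([602.0, 12.0, 105.0], 0.51), ([453.0, -499.0, 2.0], 0.29)]), ('wing_tip', [([612.0, 67.0, 139.0], 0.42)])]
```

View pics/c4.png

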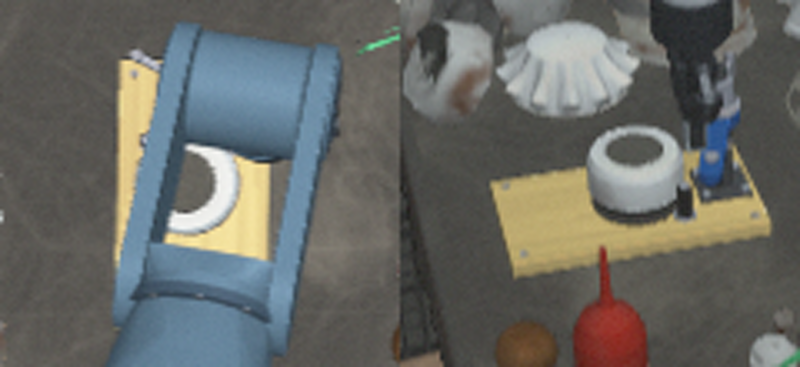

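```bash
cat >> h.py <<'E'
def proj(c,P):
    w,x,y,q=c['orientation'];p=R.from_quat([x,y,q,w]).inv().apply(np.array(P)/1000-c['xyz']);p=np.array([p[0],-p[1],-p[2]]);u=np.array(c['camera_matrix'])@p;return (u[:2]/u[2]).round(1)
E
python3 - <<'E'
from h import *
c=camera('side');o=telemetry.get_obs();print(o['eef_pos'],o['time_s'])
for P in([590,18,92],[602,13,106],[639,106,166],[639,106,18]): print(P,proj(c,P))
a=c['pixels'][125:215,260:380,::-1]
b=cv2.resize(a,(800,600),interpolation=cv2.INTER_CUBIC)
cv2.imwrite('pics/c5.png',b)
E
```

```text
[0.59064446 0.01750434 0.09211058] 14.475
[590, 18, 92] [308.  194.5]
[602, 13, 106] [311.9 191.2]
[639, 106, 166] [314.7 159.5]
[639, 106, 18] [315.4 195.5]
```

View pics/c5.png

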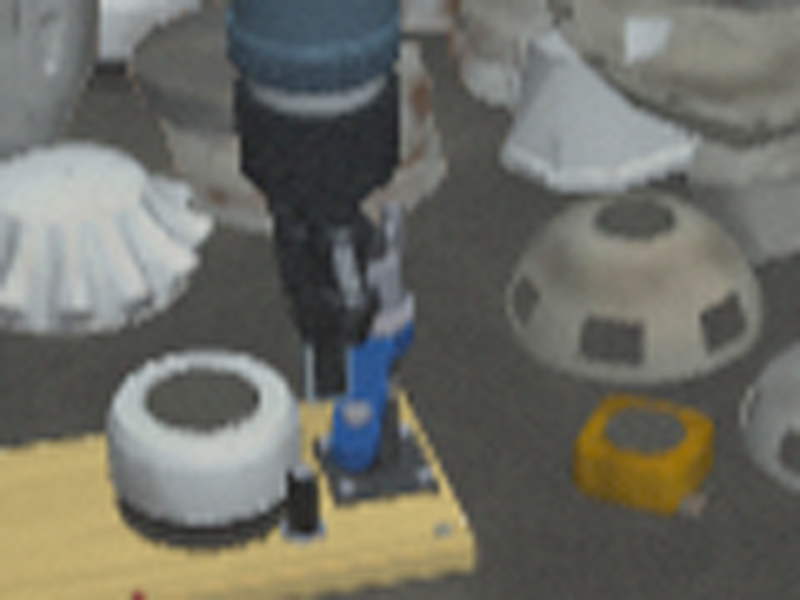

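Run:
```python
from h import *
c=camera('side')
print('half-open push, seen 275.5,193.4:',[proj(c,[490,107+s,z]) for s in(-28,28) for z in(30,45,60)])
print('now seen 308.7,185:',[proj(c,[590,18,z]) for z in (92,105,115,125)])
import h
b=cv2.imread('pics/side1.png')[150:210,250:330]
d=cv2.imread('pics/side2.png')[120:180,290:370]
cv2.imwrite('pics/c6.png',cv2.resize(np.hstack([b,d]),(800,300),interpolation=cv2.INTER_CUBIC))
print('side2 crop 290,120; TCP',proj(c,[656,-7,205]))
```

```text
half-open push, seen 275.5,193.4: [array([275.4, 204.4]), array([275.2, 200.9]), array([274.9, 197.3]), array([272. , 195.4]), array([271.7, 191.8]), array([271.4, 188.3])]
now seen 308.7,185: [array([308. , 194.5]), array([307.9, 191.2]), array([307.9, 188.7]), array([307.8, 186.1])]
side2 crop 290,120; TCP [329.5 165.9]
```

View pics/c6.png

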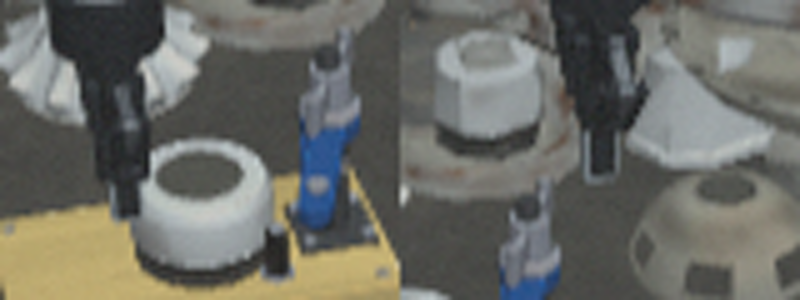

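The free view shows the fingertip about 10 px above where the reported TCP projects, in all three pictures. That puts the true tip about 37 mm higher than reported. It also explains the upward force on the cap's shoulder and passing over the arm. I'll work 35 mm lower and check by contact.

Call:
send_rows([
  [[0,0,0],[0,0,40],1],
  [[0,0,0],[30,-20,50],1],
  [[0,0,0],[66,-26,50],1],
  [[0,0,0],[66,-26,50],1],
  [[0,0,0],[66,-26,0],1],
  [[0,0,0],[66,-26,-34],1],
  [[0,0,0],[66,-26,-34],1],
  [[0,0,0],[66,-26,-34],1],
])

```text
time_s: 15.52
eef_pos: [0.657, -0.0084, 0.0595]
eef_rot: [0.001, 0.0, 1.0, -0.0]
wrist_force: [0.6, 1.0, -0.6]
opening: 0.002
grasp_force: 0.0
```

Call:
send_rows([
  [[0,0,0],[-7,3,0],1],
  [[0,0,0],[-14,6,0],1],
  [[0,0,0],[-21,9,0],1],
  [[0,0,0],[-28,13,0],1],
  [[0,0,0],[-38,15,0],1],
  [[0,0,0],[-48,18,0],1],
])

```text
time_s: 16.27
eef_pos: [0.6081, 0.0098, 0.0582]
eef_rot: [0.001, 0.0, 1.0, -0.0]
wrist_force: [2.2, -0.2, 0.1]
opening: 0.001
grasp_force: 0.9
```

Run:
```python
from h import *
c=snap('side','side7'); print([(t,lm(t,'side')) for t in('clamp_push','nut_center')]); o=telemetry.get_obs();print(o['eef_pos'])
print(proj(c,np.array(o['eef_pos'])*1000))
cv2.imwrite('pics/c7.png',cv2.resize(c['pixels'][140:220,260:360,::-1],(700,560),interpolation=cv2.INTER_CUBIC))
```

```text
[('clamp_push', [([585.0, 19.0, 108.0], 0.39)]), ('nut_center', [([460.0, -498.0, 3.0], 0.31)])]
[0.60745674 0.00982983 0.05795068]
[314.  203.3]
```

View pics/c7.png

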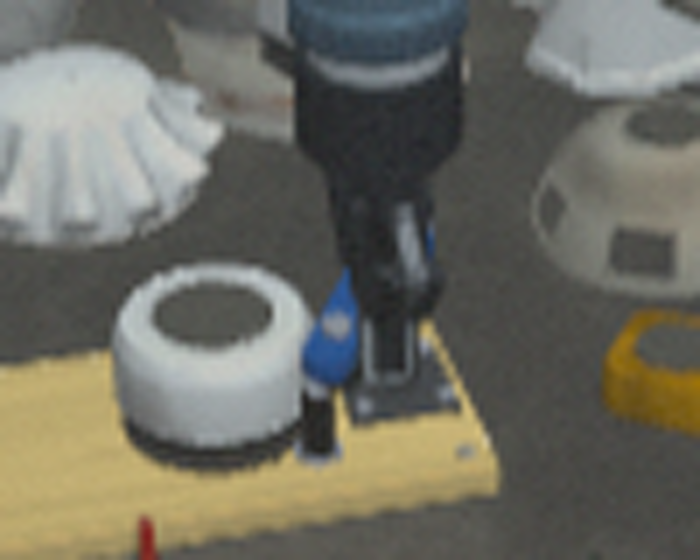

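The arm now moves: its end is at (325,360) with the finger beside it at (390,380). The offset of about 34 mm is confirmed, so I'll finish the sweep.

Call:
send_rows([
  [[0,0,0],[-9,4,0],1],
  [[0,0,0],[-18,8,0],1],
  [[0,0,0],[-27,14,0],1],
  [[0,0,0],[-35,20,0],1],
  [[0,0,0],[-42,27,0],1],
  [[0,0,0],[-49,34,0],1],
  [[0,0,0],[-55,43,0],1],
  [[0,0,0],[-60,52,0],1],
  [[0,0,0],[-63,58,0],1],
  [[0,0,0],[-65,62,0],1],
])

```text
time_s: 17.68
eef_pos: [0.543, 0.0721, 0.0579]
eef_rot: [-0.0, -0.0, 1.0, -0.0]
wrist_force: [0.5, -1.8, 0.8]
opening: -0.003
grasp_force: 0.6
```

Call:
send_rows([
  [[0,0,0],[-1,3,0],1],
  [[0,0,0],[-2,6,0],1],
  [[0,0,0],[-2,8,0],1],
  [[0,0,0],[-2,8,0],1],
])

```text
time_s: 18.18
eef_pos: [0.541, 0.0798, 0.0579]
eef_rot: [-0.0, 0.0, 1.0, 0.0]
wrist_force: [0.1, -0.2, 0.2]
opening: -0.001
grasp_force: 0.1
```

Call:
send_rows([
  [[0,0,0],[0,1,0],1],
  [[0,0,0],[0,2,0],1],
  [[0,0,0],[0,3,0],1],
  [[0,0,0],[0,4,0],1],
  [[0,0,0],[0,4,0],1],
])

```text
time_s: 18.8
eef_pos: [0.541, 0.0809, 0.0579]
eef_rot: [-0.001, 0.0, 1.0, -0.002]
wrist_force: [-1.9, -13.0, 1.1]
opening: -0.001
grasp_force: 6.3
```

Arm is on its stop (13 N). Next I back off, rise, and hover by the nut.

Call:
send_rows([
  [[0,0,0],[0,-20,0],1],
  [[0,0,0],[0,-30,20],1],
  [[0,0,0],[0,-30,70],1],
  [[0,0,0],[0,-80,105],1],
  [[0,0,0],[0,-140,105],1],
  [[0,0,0],[0,-180,105],1],
  [[0,0,0],[0,-180,105],1],
])

```text
time_s: 19.68
eef_pos: [0.5413, -0.0994, 0.1631]
eef_rot: [0.0, 0.002, 1.0, 0.0]
wrist_force: [0.1, 0.1, 0.3]
opening: -0.0
grasp_force: 0.0
```

Run:
```python
from h import *
c=snap('top','top8');print([(t,lm(t,'top')) for t in('clamp_push','wing_tip','nut_center','hub_cap','seat')])
s=snap('side','side8');print([(t,lm(t,'side')) for t in('clamp_push','wing_tip','nut_center')])
o=telemetry.get_obs();print(o['eef_pos'],o['time_s'])
a=c['pixels'][155:265,210:330,::-1];b=s['pixels'][140:250,220:340,::-1]
cv2.imwrite('pics/c8.png',cv2.resize(np.hstack([a,b]),(800,367),interpolation=cv2.INTER_CUBIC))
```

```text
[('clamp_push', [([536.0, 107.0, 104.0], 0.47)]), ('wing_tip', [([616.0, 67.0, 138.0], 0.61)]), ('nut_center', [([642.0, 104.0, 137.0], 0.46)]), ('hub_cap', [([544.0, 105.0, 16.0], 0.92)]), ('seat', [([549.0, 107.0, 22.0], 0.75)])]
[('clamp_push', [([538.0, 105.0, 105.0], 0.56)]), ('wing_tip', [([612.0, 66.0, 137.0], 0.68)]), ('nut_center', [([638.0, 100.0, 140.0], 0.42)])]
[ 0.54133946 -0.0956222   0.16295755] 20.175
```

View pics/c8.png

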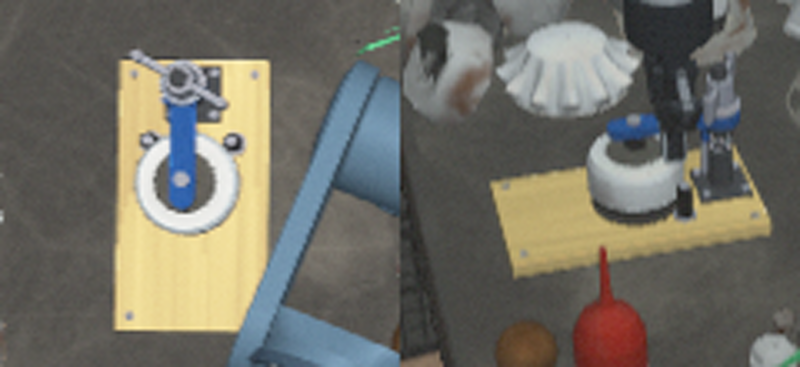

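The arm now lies over the cap along the board axis, and the cap, at (188,183), touches both pins at (149,141) and (232,141). The wings run from (135,55) to (225,103). I'll go to the right side of the nut and orbit clockwise.

Call:
send_rows([
  [[0,0,0],[50,50,0],1],
  [[0,0,0],[90,100,0],1],
  [[0,0,0],[110,145,0],1],
  [[0,0,0],[110,158,0],1],
  [[0,0,0],[110,158,0],1],
  [[0,0,0],[110,158,-40],1],
  [[0,0,0],[110,158,-67],1],
  [[0,0,0],[110,158,-67],1],
  [[0,0,0],[110,158,-67],1],
])

```text
time_s: 21.3
eef_pos: [0.652, 0.0605, 0.0974]
eef_rot: [0.001, 0.001, 1.0, -0.0]
wrist_force: [-0.7, 0.1, 0.5]
opening: 0.002
grasp_force: 0.0
```

Call:
send_rows([
  [[0,0,0],[-12,-1,0],1],
  [[0,0,0],[-23,0,0],1],
  [[0,0,0],[-34,5,0],1],
  [[0,0,0],[-43,12,0],1],
  [[0,0,0],[-43,12,0],1],
])

```text
time_s: 21.92
eef_pos: [0.6075, 0.0746, 0.0962]
eef_rot: [-0.0, -0.0, 1.0, 0.0]
wrist_force: [0.6, 0.3, 0.2]
opening: 0.003
grasp_force: 0.0
```

Run:
```python
from h import *
s=snap('side','side9');c=camera('top');print(lm('wing_tip','side'),lm('wing_tip','top'))
o=telemetry.get_obs();print(o['eef_pos'],o['time_s'])
a=c['pixels'][155:265,210:330,::-1];b=s['pixels'][120:230,250:370,::-1]
cv2.imwrite('pics/c9.png',cv2.resize(np.hstack([a,b]),(800,367),interpolation=cv2.INTER_CUBIC))
```

```text
[([593.0, 93.0, 136.0], 0.69)] []
[0.60813398 0.07366642 0.09576858] 22.125
```

View pics/c9.png

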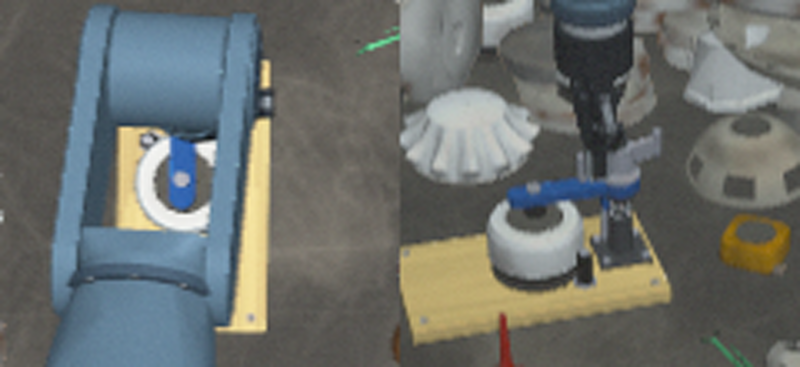

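The wing is being pushed: it moved from 239° to about 195°, and the finger is behind it. I continue the orbit, sinking with the nut.

Call:
send_rows([
  [[0,0,0],[-7,9,0],1],
  [[0,0,0],[-11,20,-1],1],
  [[0,0,0],[-13,31,-1],1],
  [[0,0,0],[-11,42,-2],1],
  [[0,0,0],[-7,53,-2],1],
  [[0,0,0],[0,62,-2],1],
  [[0,0,0],[9,69,-3],1],
  [[0,0,0],[20,74,-3],1],
  [[0,0,0],[31,75,-4],1],
  [[0,0,0],[31,75,-4],1],
])

```text
time_s: 23.38
eef_pos: [0.6404, 0.1486, 0.0918]
eef_rot: [0.0, 0.0, 1.0, 0.0]
wrist_force: [-0.2, -0.4, 1.2]
opening: 0.002
grasp_force: 0.0
```

Run:
```python
from h import *
camera('side');camera('top');print(lm('wing_tip','side'),lm('wing_tip','top'),lm('clamp_push','side'))
```

```text
[([655.0, 148.0, 134.0], 0.41)] [([660.0, 148.0, 134.0], 0.61)] [([538.0, 106.0, 101.0], 0.8), ([411.0, -286.0, 4.0], 0.55)]
```

Call:
send_rows([
  [[0,0,0],[11,-1,0],1],
  [[0,0,0],[22,-6,-1],1],
  [[0,0,0],[31,-13,-1],1],
  [[0,0,0],[38,-22,-2],1],
  [[0,0,0],[42,-33,-2],1],
  [[0,0,0],[44,-44,-2],1],
  [[0,0,0],[42,-55,-3],1],
  [[0,0,0],[38,-66,-3],1],
  [[0,0,0],[31,-75,-4],1],
  [[0,0,0],[31,-75,-4],1],
])

```text
time_s: 24.88
eef_pos: [0.6697, 0.0726, 0.0881]
eef_rot: [-0.0, 0.0, 1.0, -0.0]
wrist_force: [0.7, 0.2, -1.2]
opening: 0.002
grasp_force: 0.0
```

Run:
```python
from h import *
camera('side');camera('top');print([(t,lm(t,n)) for n in('side','top') for t in('wing_tip','clamp_push','nut_center')]);print(telemetry.get_obs()['time_s'])
```

```text
[('wing_tip', [([652.0, 63.0, 132.0], 0.67)]), ('clamp_push', [([541.0, 105.0, 100.0], 0.49)]), ('nut_center', [([637.0, 101.0, 128.0], 0.66)]), ('wing_tip', [([413.0, -281.0, 1.0], 0.68), ([652.0, 64.0, 133.0], 0.58)]), ('clamp_push', []), ('nut_center', [([643.0, 106.0, 128.0], 0.66), ([784.0, 72.0, -2.0], 0.25)])]
25.275
```

Call:
send_rows([
  [[0,0,0],[-6,-5,0],1],
  [[0,0,0],[-12,-9,-1],1],
  [[0,0,0],[-20,-12,-1],1],
  [[0,0,0],[-27,-13,-1],1],
  [[0,0,0],[-31,-13,-1],1],
])

```text
time_s: 25.9
eef_pos: [0.639, 0.0605, 0.0872]
eef_rot: [0.0, 0.0, 1.0, -0.0]
wrist_force: [2.6, -0.2, -0.8]
opening: -0.001
grasp_force: 0.8
```

Call:
send_rows([
  [[0,0,0],[-4,0,0],1],
  [[0,0,0],[-8,1,0],1],
  [[0,0,0],[-11,2,0],1],
])

```text
time_s: 26.28
eef_pos: [0.6283, 0.0627, 0.0871]
eef_rot: [0.0, 0.0, 1.0, -0.0]
wrist_force: [1.8, -0.5, -0.1]
opening: -0.002
grasp_force: 0.9
```

Call:
send_rows([
  [[0,0,0],[-4,1,0],1],
  [[0,0,0],[-7,3,0],1],
  [[0,0,0],[-10,5,0],1],
])

```text
time_s: 26.65
eef_pos: [0.6181, 0.0677, 0.087]
eef_rot: [-0.0, 0.0, 1.0, -0.0]
wrist_force: [2.2, -0.4, -0.2]
opening: 0.003
grasp_force: 0.9
```

Run:
```python
from h import *
camera('side');camera('top');print([(t,lm(t,n,1)) for n in('side','top') for t in('wing_tip','clamp_push','nut_center')]);print(telemetry.get_obs()['wrist_force'])
```

```text
[('wing_tip', [([596.0, 82.0, 125.0], 0.5)]), ('clamp_push', [([539.0, 108.0, 96.0], 0.72)]), ('nut_center', [([638.0, 100.0, 130.0], 0.67)]), ('wing_tip', []), ('clamp_push', [([537.0, 110.0, 91.0], 0.51)]), ('nut_center', [])]
[ 0.05743879 -0.61758667  0.15339856]
```

Call:
send_rows([
  [[0,0,0],[-4,2,0],1],
  [[0,0,0],[-9,5,0],1],
  [[0,0,0],[-12,8,0],1],
  [[0,0,0],[-14,11,0],1],
])

```text
time_s: 27.55
eef_pos: [0.6049, 0.0785, 0.0874]
eef_rot: [0.001, 0.0, 1.0, -0.0]
wrist_force: [8.3, -6.3, -1.6]
opening: -0.002
grasp_force: 5.0
```

The thread end is reached (10 N). I withdraw and verify.

Call:
send_rows([
  [[0,0,0],[6,-8,0],1],
  [[0,0,0],[10,-25,0],1],
  [[0,0,0],[10,-50,20],1],
  [[0,0,0],[10,-70,70],1],
  [[0,0,0],[0,-110,100],1],
  [[0,0,0],[-20,-160,110],1],
  [[0,0,0],[-20,-160,110],1],
  [[0,0,0],[-20,-160,110],1],
])

```text
time_s: 28.55
eef_pos: [0.5838, -0.0818, 0.1965]
eef_rot: [-0.001, 0.001, 1.0, 0.0]
wrist_force: [0.0, -0.3, -0.2]
opening: -0.0
grasp_force: 0.0
```

Run:
```python
from h import *
camera('side');camera('top');print([(t,lm(t,n,1)) for n in('side','top') for t in('wing_tip','clamp_push','nut_center','hub_cap','seat','oil_can')]);o=telemetry.get_obs();print(o['eef_pos'],o['wrist_force'])
```

```text
[('wing_tip', [([590.0, 98.0, 126.0], 0.43)]), ('clamp_push', [([542.0, 107.0, 93.0], 0.55)]), ('nut_center', []), ('hub_cap', [([547.0, 105.0, 23.0], 0.6)]), ('seat', [([544.0, 107.0, 18.0], 0.76)]), ('oil_can', [([464.0, -135.0, 3.0], 0.8)]), ('wing_tip', [([596.0, 99.0, 130.0], 0.59)]), ('clamp_push', [([538.0, 111.0, 93.0], 0.63)]), ('nut_center', [([643.0, 105.0, 125.0], 0.7)]), ('hub_cap', [([548.0, 106.0, 15.0], 0.6)]), ('seat', [([547.0, 107.0, 22.0], 0.65)]), ('oil_can', [([471.0, -130.0, 2.0], 0.73)])]
[ 0.58428936 -0.08125841  0.19697656] [ 0.63576322  0.61014938 -0.35579355]
```

```bash
python3 -c "
from h import *
print(ctrl.hand_in())"
```

```text
the job is handed in; nothing more can be done
None
```

I handed the job in: the cap was pushed against both stop pins, the clamp arm was swung to its stop over the cap, and the wing nut was turned to what felt like its thread end, about 10 N at the fingertip. The foot force itself was not measured, and `hand_in()` returned no verdict.

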